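# Sort the model trees by colour

## Task

The trees for the site model have got mixed up on the table. Stand the green tree in the green tray and the orange tree in the orange tray, each upright on its base and let go; the white tree is not needed.

Things in the scene. Friction and masses are not known exactly. Their poses are not given: they have to be found in the camera images.
- green_tree: Green model tree, loose, upright, 92 mm tall, about 50 g: black base disc 40 mm across, 5 mm thick; trunk 8 mm across up to 32 mm; round leafy crown 34-38 mm across from 40 to 74 mm up (grip it 57 mm up), tapering above. Origin: centre of the base's underside, z up, yaw meaningless. A white tree of the same shape stands nearby; tree axes at least 90 mm apart.
- orange_tree: Orange model tree, loose, upright, 92 mm tall, about 50 g: black base disc 40 mm across, 5 mm thick; trunk 8 mm across up to 32 mm; round leafy crown 34-38 mm across from 40 to 74 mm up (grip it 57 mm up), tapering above. Origin: centre of the base's underside, z up, yaw meaningless. A white tree of the same shape stands nearby; tree axes at least 90 mm apart.
- green_tray: Green shallow open parts tray, 130 x 130 mm outside, 25 mm high, walls and floor 4 mm thick, fixed to the table, flat. Empty at the start. Origin: centre of the underside (the inner floor is 4 mm higher); x and y along its sides, z up.
- orange_tray: Orange shallow open parts tray, 130 x 130 mm outside, 25 mm high, walls and floor 4 mm thick, fixed to the table, flat. Empty at the start. Origin: centre of the underside (the inner floor is 4 mm higher); x and y along its sides, z up.

How it is judged:
At the end, for the whole second after the job is handed in: The green tree stands in the green tray and the orange tree in the orange tray: base on the tray's inner floor (underside less than 12 mm above the tray's underside), its axis within 50 mm of the tray's centre along each side, tilted less than 0.2 rad (11 degrees), at rest (slower than 20 mm/s) (x of green_tree in the frame of green_tray between -0.05 and 0.05 m and y of green_tree in the frame of green_tray between -0.05 and 0.05 m and z of green_tree in the frame of green_tray below 0.012 m and angle between each of green_tree, orange_tree's own z axis and vertical below 0.2 rad and linear speed of each of green_tree, orange_tree below 0.02 m/s and x of orange_tree in the frame of orange_tray between -0.05 and 0.05 m and y of orange_tree in the frame of orange_tray between -0.05 and 0.05 m and z of orange_tree in the frame of orange_tray below 0.012 m); the robot touches nothing.
It also fails if it takes over 51 s, if anything falls off the work surface, if the arm or the gripper's body presses on something with over 40 N, if the wrist force passes 120 N, or if a joint passes its speed limit or range.

## Robot

A 6-joint arm with a two-finger parallel gripper is mounted at the origin on the work surface. World frame = base frame: x ahead of the robot, y to its left, z up, the work surface at z = 0. Lengths are in m, angles in rad, forces in N, time in s.
With the tool pointing down it reaches from about 0.4 to 0.925 m from the base axis. Payload 3.4 kg.
Tool frame: the origin (TCP) lies midway between the tips of the shut fingers; the grasp point (between the pads) lies 19 mm behind it; z points along the fingers, y is the line along which they close (so a half turn about z gives the same grasp; the last joint's range is limited). The gripper opens to 85 mm and grips with 20 to 120 N. Pads are 22 mm wide; open, the fingers measure 114 mm over their backs; the gripper's body (76 mm by 85 mm) begins 54 mm behind the grasp point. The pads swing forward as they close: fully open they stand 13 mm farther back than shut.
Start: joints at [-0.073, 0.307, 1.506, -0, 1.328, -0.073], TCP at [0.575, -0, 0.202] pointing down, gripper open.
Joint ranges: [-3.12, 3.12], [-1.05, 2.28], [0.14, 2.33], [-1.42, 4.57], [0.1, 2.73], [-2.68, 2.68]. Speed limits (rad/s): [2.57, 2.57, 3.14, 3.14, 3.14, 3.14].

## Interface

Orientations are given as a unit quaternion [x, y, z, w].
In Python, from workcell import r, capture, find_in, outline_of gives the robot as it stands. The module is installed in compiled form; this text tells all that it offers.
- The arm moves only by the shell command python3 -m handwheel 'ROWS'. ROWS is JSON, a list of rows, each an object with "gripper": the finger opening in mm, from 0 to 85.4; "offset": the shift along the tool's x, y, z in mm, a list of three; "spin": the turn about the tool's z in degrees. In form: [{"gripper": gripper, "offset": [tx, ty, tz], "spin": spin}, ...]. A call has 1 to 5 rows; each row shifts and turns the commanded pose from where the row before left it, along the tool's axes as they then stand; what a row does not reach is not made up. A row lasts 1/10 s, in which the tool goes at most 50 mm and 8.59 degrees, less where a joint would pass 70% of its speed; a pose out of reach is approached as far as the arm can. A call with a gripper value outside its range is refused whole. The fingers move at their own pace and stop on an object; the grip force is fixed at half the most. Time passes only in rows, so rows that do not move let the fingers close. It gives the time, the measured TCP pose, the force, the opening and the grip force at its end, in the units of the state.
- r.read_state(): the state, without advancing time (a new reading comes with each control period).
- capture(name): name is "scene" or "side" or "wrist"; returns a dict with "image" (420x560x3 uint8, red, green, blue), "camera_matrix" (3x3 intrinsics, pixels), "R" (3x3) and "t" (3): a world point X has camera coordinates R X + t. Camera axes: x right, y down, z forward; pixel columns grow to the right and rows downward; lengths in m; the calibration is good to about 2 mm. A picture is of the moment at which its call begins. There is no depth.
- r.hand_in(): hands the job in; it is judged then, once.
Trained networks look in the newest picture that a camera, given by its name, has taken for a name from the list of things; names that differ only in an ending like _2 or _b are one class to them, and where a whole thing is asked for, a point or a joint stands for the part that bears it (a point fixed in the world has none). Each returns a list of dicts, best first, with "conf" (0 to 1); they miss things now and then, are a little off and sometimes report something else, mostly with a low value. They report only what shows in the picture. A call takes as long as a camera call.
- find_in(camera, target): "at" ([column, row] in pixels, amid what is visible of it).
- outline_of(camera, target): "pixels" (420x560 bool, what is visible of it) and "at" ([column, row] in pixels, amid what is visible of it).
The state is a dict: "time_s": time; "q": joint angles; "qd": joint speeds; "joint_torque": joint torques, N m; "position": TCP position; "eef_rot": TCP orientation; "wrist_force": force on the tool from outside, world axes, zero at the start; "torque": the same for the moment, N m; "width": finger opening in m; "grip_force": force on a finger pad.
Only numpy, scipy, OpenCV 4.12 (cv2) and the standard library are available. Lean on these libraries where they do the work, as an engineer would, in place of code of your own. Each camera call takes 0.05 s, during which the arm holds its last target. There are 200 camera calls.

## Working session

There is one attempt and no reset: what is moved stays moved. The work goes in short steps, Python scripts to look and compute and a shell command to move; the robot and the scene stay as the last step left them, time stands still between calls to the robot, and variables do not carry over. Pictures are saved under pics/ and viewed, at most 10 in all, crops included, and the job is handed in when it is done.

```bash
mkdir -p pics
cat > h.py <<'E'
import numpy as np, cv2
from workcell import r, capture, find_in, outline_of
def ray(c,px,z):
    K,R,t=map(np.array,(c["camera_matrix"],c["R"],c["t"]))
    d=R.T@np.linalg.inv(K)@np.array([px[0],px[1],1.]); o=-R.T@t
    return o+d*(z-o[2])/d[2]
def proj(c,X):
    K,R,t=map(np.array,(c["camera_matrix"],c["R"],c["t"])); p=K@(R@np.array(X)+t); return p[:2]/p[2]
E
python3 - <<'E'
from h import *
ims=[]
for n in("scene","side"):
    c=capture(n); ims.append(c["image"][...,::-1])
    print(n,"cam at",(-np.array(c["R"]).T@np.array(c["t"])).round(3))
    for t,z in(("green_tree",.05),("orange_tree",.05),("green_tray",.01),("orange_tray",.01)):
        for d in find_in(n,t)[:3]: print(t,np.round(d["conf"],2),np.round(d["at"]),ray(c,d["at"],z).round(3))
cv2.imwrite("pics/a.png",cv2.resize(np.vstack(ims),(448,672))[:,:] if 0 else cv2.resize(np.hstack(ims),(800,300)))
s=r.read_state();print(s["time_s"],s["position"],s["eef_rot"],s["width"])
E
```

```text
scene cam at [ 1.416 -0.023  0.596]
green_tree 0.64 [315. 205.] [0.512 0.087 0.05 ]
orange_tree 0.55 [307. 244.] [0.651 0.06  0.05 ]
green_tray 0.95 [130. 210.] [ 0.46  -0.313  0.01 ]
orange_tray 0.72 [419. 225.] [0.53  0.309 0.01 ]
side cam at [ 0.502 -0.601  0.767]
green_tree 0.96 [261. 191.] [0.509 0.071 0.05 ]
orange_tree 0.61 [322. 193.] [0.648 0.053 0.05 ]
green_tray 0.8 [255. 359.] [ 0.477 -0.304  0.01 ]
orange_tray 0.63 [263. 143.] [0.524 0.287 0.01 ]
orange_tray 0.36 [261. 192.] [0.508 0.105 0.01 ]
0.5 [ 5.74960134e-01 -2.36133625e-05  2.02174409e-01] [ 7.07106295e-01  7.07107266e-01 -2.79380076e-05 -2.82101975e-05] 0.08556333371983779
```

View pics/a.png

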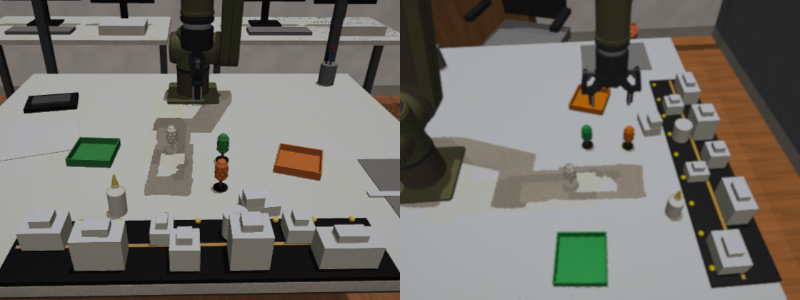

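The scene view shows the green tree at about (312,207) px, orange at (309,245), white at (239,192), the green tray at (130,212) and the orange tray at (419,225). The side view agrees, though the gripper partly hides the orange tray there. Next I'll refine these positions by triangulating.

Run:
```python
from h import *
cs={n:capture(n) for n in("scene","side")}
def P(c):return np.array(c["camera_matrix"])@np.c_[c["R"],c["t"]]
for t in("green","orange"):
    pts=[]
    for n,c in cs.items():
        o=outline_of(n,t+"_tree")
        hsv=cv2.cvtColor(c["image"],cv2.COLOR_RGB2HSV)
        m=o[0]["pixels"]&(hsv[...,1]>130)&(hsv[...,2]>40)
        y,x=np.nonzero(m); p=((x.min()+x.max())/2,(y.min()+y.max())/2); pts.append(p)
        print(t,n,round(o[0]["conf"],2),m.sum(),x.min(),x.max(),y.min(),y.max(),ray(c,p,.062).round(3))
    X=cv2.triangulatePoints(P(cs["scene"]),P(cs["side"]),*[np.array(p,float).reshape(2,1) for p in pts]);print(" tri",(X[:3]/X[3]).ravel().round(3))
    for n,c in cs.items():
        o=outline_of(n,t+"_tray")
        if not o: continue
        q=max(cv2.findContours(o[0]["pixels"].astype(np.uint8),0,2)[0],key=cv2.contourArea)[:,0]
        w=np.array([ray(c,a,.015)[:2] for a in q],np.float32)
        print("  tray",n,round(o[0]["conf"],2),cv2.minAreaRect(w))
c=cs["scene"]; y,x=192,239; print("white",ray(c,(x,y),.055))
```

```text
green scene 0.94 360 304 319 187 226 [0.537 0.078 0.062]
green side 0.66 206 255 266 176 197 [0.508 0.074 0.062]
 tri [0.51  0.083 0.048]
  tray scene 0.57 ((0.47859665751457214, -0.3049298822879791), (0.14389744400978088, 0.16275618970394135), 85.93721771240234)
  tray side 0.97 ((0.4738960266113281, -0.30698931217193604), (0.13699299097061157, 0.13204526901245117), 85.4680404663086)
orange scene 0.71 469 301 318 222 252 [0.646 0.065 0.062]
orange side 0.73 248 314 326 177 200 [0.643 0.057 0.062]
 tri [0.643 0.064 0.059]
  tray scene 0.82 ((0.535920262336731, 0.30521878600120544), (0.13168255984783173, 0.17101986706256866), 70.57386016845703)
  tray side 0.97 ((0.5325483679771423, 0.2991124093532562), (0.15199227631092072, 0.1375247687101364), 70.61151885986328)
white [ 0.4636083  -0.07220214  0.055     ]
```

```bash
python3 -m handwheel '[{"gripper":85,"offset":[27,-21,0],"spin":0},{"gripper":85,"offset":[27,-21,0],"spin":0},{"gripper":85,"offset":[27,-22,0],"spin":0},{"gripper":85,"offset":[0,0,0],"spin":0}]'
python3 - <<'E'
from h import *
ims=[]
for n in("wrist","scene","side"):
    c=capture(n); ims.append(c["image"][...,::-1])
    print(n,"cam at",(-np.array(c["R"]).T@np.array(c["t"])).round(3))
    for t in("green","orange"):
        hsv=cv2.cvtColor(c["image"],cv2.COLOR_RGB2HSV); h=hsv[...,0].astype(int)
        for o in outline_of(n,t+"_tree")[:1]:
            m=o["pixels"]&(hsv[...,1]>110)&(hsv[...,2]>30)&((abs(h-70)<25) if t=="green" else (h<22))
            if m.sum()<20: print(t,m.sum());continue
            y,x=np.nonzero(m); p=((x.min()+x.max())/2,(y.min()+y.max())/2)
            print(t,n,round(o["conf"],2),m.sum(),x.min(),x.max(),y.min(),y.max(),ray(c,p,.060).round(3))
s=r.read_state();print(s["time_s"],s["position"])
cv2.imwrite("pics/b.png",cv2.resize(np.hstack(ims[:2]),(800,300)))
E
```

```text
time_s: 1.4
position: [0.5075, 0.0836, 0.2021]
eef_rot: [0.706, 0.708, -0.0, -0.002]
wrist_force: [0.9, 0.1, 1.0]
width: 0.0851
grip_force: 0.0
wrist cam at [0.508 0.153 0.375]
green wrist 0.65 1360 269 306 170 214 [0.51  0.079 0.06 ]
orange wrist 0.6 1683 410 463 186 232 [0.645 0.064 0.06 ]
scene cam at [ 1.416 -0.023  0.596]
green scene 0.89 356 304 319 187 214 [0.51 0.08 0.06]
orange scene 0.79 499 300 319 222 260 [0.656 0.064 0.06 ]
side cam at [ 0.502 -0.601  0.767]
orange side 0.58 265 314 326 176 203 [0.643 0.056 0.06 ]
1.85 [0.51158331 0.08036341 0.20207141]
```

View pics/b.png

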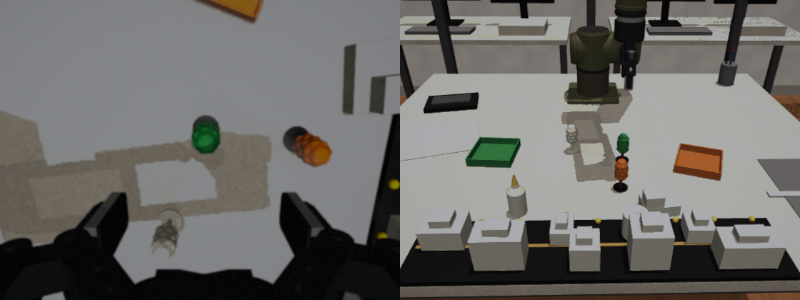

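The wrist view puts the green tree at about (287,190) px and the orange at (436,209). Every view has green at (0.510, 0.080), and the gripper is centred over it, so I'll go down and grip.

```bash
python3 -m handwheel '[{"gripper":85,"offset":[0,-1,34],"spin":0},{"gripper":85,"offset":[0,0,34],"spin":0},{"gripper":85,"offset":[0,0,34],"spin":0},{"gripper":85,"offset":[0,0,34],"spin":0},{"gripper":85,"offset":[0,0,32],"spin":0}]'
python3 -m handwheel '[{"gripper":85,"offset":[0,0,0],"spin":0},{"gripper":85,"offset":[0,0,0],"spin":0},{"gripper":30,"offset":[0,0,0],"spin":0},{"gripper":30,"offset":[0,0,0],"spin":0},{"gripper":30,"offset":[0,0,0],"spin":0}]'
python3 -m handwheel '[{"gripper":30,"offset":[0,0,0],"spin":0},{"gripper":30,"offset":[0,0,0],"spin":0},{"gripper":30,"offset":[0,0,0],"spin":0}]'
```

```text
time_s: 2.35
position: [0.5103, 0.0806, 0.0329]
eef_rot: [0.707, 0.707, 0.0, 0.0]
wrist_force: [0.5, 0.9, -0.9]
width: 0.0854
grip_force: 0.0
time_s: 2.85
position: [0.5112, 0.0811, 0.0357]
eef_rot: [0.707, 0.707, 0.001, 0.001]
wrist_force: [-0.3, 0.0, -0.3]
width: 0.0435
grip_force: 0.0
time_s: 3.15
position: [0.5108, 0.0811, 0.0357]
eef_rot: [0.707, 0.707, 0.001, 0.001]
wrist_force: [-1.7, 0.2, 7.9]
width: 0.0312
grip_force: 48.3
```

```bash
python3 -m handwheel '[{"gripper":20,"offset":[0,0,0],"spin":0},{"gripper":20,"offset":[0,0,0],"spin":0},{"gripper":20,"offset":[0,0,-10],"spin":0},{"gripper":20,"offset":[0,0,-10],"spin":0},{"gripper":20,"offset":[0,0,0],"spin":0}]'
python3 - <<'E'
from h import *
a=capture("scene")["image"][140:280,220:400,::-1]; b=capture("wrist")["image"][...,::-1]
cv2.imwrite("pics/c.png",np.hstack([cv2.resize(a,(400,311)),cv2.resize(b,(400,311))]))
E
```

```text
time_s: 3.65
position: [0.5115, 0.0811, 0.056]
eef_rot: [0.707, 0.707, 0.001, 0.001]
wrist_force: [0.1, 0.8, -1.5]
width: 0.0307
grip_force: 59.7
```

View pics/c.png

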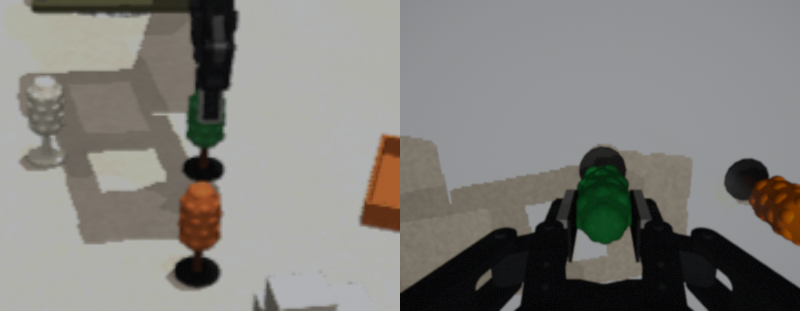

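The left half shows the green tree held upright, with its base clear of the table at about (204,168) in the crop. The right half shows it centred between the pads. I'll lift it and carry it to the green tray at (0.475, -0.306).

```bash
python3 -m handwheel '[{"gripper":20,"offset":[0,0,-32],"spin":0},{"gripper":20,"offset":[0,0,-32],"spin":0},{"gripper":20,"offset":[0,0,-32],"spin":0},{"gripper":20,"offset":[0,0,-32],"spin":0},{"gripper":20,"offset":[-20,-2,0],"spin":0}]'
python3 -m handwheel '[{"gripper":20,"offset":[-35,-3,0],"spin":0},{"gripper":20,"offset":[-35,-3,0],"spin":0},{"gripper":20,"offset":[-35,-3,0],"spin":0},{"gripper":20,"offset":[-35,-3,0],"spin":0},{"gripper":20,"offset":[-35,-3,0],"spin":0}]'
python3 -m handwheel '[{"gripper":20,"offset":[-35,-4,0],"spin":0},{"gripper":20,"offset":[-35,-4,0],"spin":0},{"gripper":20,"offset":[-35,-4,0],"spin":0},{"gripper":20,"offset":[-35,-4,0],"spin":0},{"gripper":20,"offset":[-35,-3,0],"spin":0}]'
python3 -m handwheel '[{"gripper":20,"offset":[-17,0,0],"spin":0},{"gripper":20,"offset":[0,0,0],"spin":0},{"gripper":20,"offset":[0,0,0],"spin":0}]'
```

```text
time_s: 4.25
position: [0.5116, 0.0625, 0.1866]
eef_rot: [0.706, 0.708, 0.004, 0.003]
wrist_force: [1.0, -1.6, -0.8]
width: 0.0302
grip_force: 59.7
time_s: 4.75
position: [0.4923, -0.1152, 0.1817]
eef_rot: [0.707, 0.707, -0.0, -0.0]
wrist_force: [-0.2, -0.4, -1.9]
width: 0.0307
grip_force: 59.7
time_s: 5.25
position: [0.4731, -0.2901, 0.1816]
eef_rot: [0.707, 0.707, -0.0, -0.001]
wrist_force: [0.7, 0.0, -0.7]
width: 0.0301
grip_force: 59.7
time_s: 5.55
position: [0.4736, -0.3051, 0.1816]
eef_rot: [0.707, 0.707, 0.0, -0.001]
wrist_force: [-0.1, -0.5, -0.3]
width: 0.0307
grip_force: 59.7
```

```bash
python3 -m handwheel '[{"gripper":20,"offset":[0,0,32],"spin":0},{"gripper":20,"offset":[0,0,32],"spin":0},{"gripper":20,"offset":[0,0,32],"spin":0},{"gripper":20,"offset":[0,0,32],"spin":0},{"gripper":20,"offset":[0,0,0],"spin":0}]'
python3 -m handwheel '[{"gripper":20,"offset":[0,0,4],"spin":0},{"gripper":20,"offset":[0,0,4],"spin":0},{"gripper":20,"offset":[0,0,3],"spin":0},{"gripper":20,"offset":[0,0,0],"spin":0},{"gripper":20,"offset":[0,0,0],"spin":0}]'
python3 - <<'E'
from h import *
a=capture("scene")["image"][140:280,50:230,::-1]; b=capture("side")["image"][260:400,170:350,::-1]
cv2.imwrite("pics/d.png",np.hstack([cv2.resize(a,(400,311)),cv2.resize(b,(400,311))]))
E
```

```text
time_s: 6.05
position: [0.4707, -0.3015, 0.0503]
eef_rot: [0.706, 0.708, -0.0, -0.005]
wrist_force: [-0.9, 1.2, -0.9]
width: 0.0304
grip_force: 59.7
time_s: 6.55
position: [0.4744, -0.3064, 0.044]
eef_rot: [0.707, 0.707, 0.0, 0.001]
wrist_force: [-0.2, 0.6, -0.5]
width: 0.0303
grip_force: 59.8
```

View pics/d.png

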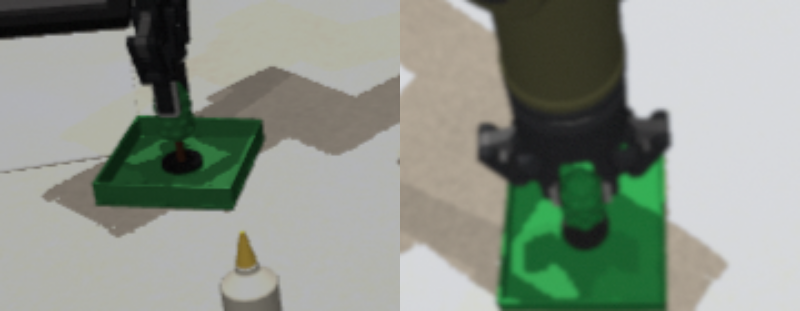

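The base at (182,160) in the crop is near the tray's centre, and the tree looks upright to within a few degrees. I'll lower the last few millimetres slowly.

```bash
python3 -m handwheel '[{"gripper":20,"offset":[0,0,2],"spin":0},{"gripper":20,"offset":[0,0,1],"spin":0},{"gripper":20,"offset":[0,0,1],"spin":0},{"gripper":20,"offset":[0,0,0],"spin":0},{"gripper":20,"offset":[0,0,0],"spin":0}]'
```

```text
time_s: 7.15
position: [0.474, -0.3063, 0.0399]
eef_rot: [0.707, 0.707, -0.0, 0.0]
wrist_force: [-0.4, -0.1, 5.8]
width: 0.0305
grip_force: 60.3
```

Contact (5.8 N up at the expected height), so I can release and go up.

```bash
python3 -m handwheel '[{"gripper":40,"offset":[0,0,0],"spin":0},{"gripper":60,"offset":[0,0,0],"spin":0},{"gripper":85,"offset":[0,0,0],"spin":0},{"gripper":85,"offset":[0,0,0],"spin":0},{"gripper":85,"offset":[0,0,0],"spin":0}]'
python3 -m handwheel '[{"gripper":85,"offset":[0,0,0],"spin":0},{"gripper":85,"offset":[0,0,-20],"spin":0},{"gripper":85,"offset":[0,0,-35],"spin":0},{"gripper":85,"offset":[0,0,-40],"spin":0},{"gripper":85,"offset":[0,0,-40],"spin":0}]'
python3 -m handwheel '[{"gripper":85,"offset":[0,0,-25],"spin":0},{"gripper":85,"offset":[40,20,0],"spin":0},{"gripper":85,"offset":[40,20,0],"spin":0},{"gripper":85,"offset":[40,20,0],"spin":0},{"gripper":85,"offset":[40,20,0],"spin":0}]'
python3 -m handwheel '[{"gripper":85,"offset":[40,20,0],"spin":0},{"gripper":85,"offset":[40,20,0],"spin":0},{"gripper":85,"offset":[40,20,0],"spin":0},{"gripper":85,"offset":[40,20,0],"spin":0},{"gripper":85,"offset":[0,0,0],"spin":0}]'
python3 - <<'E'
from h import *
print(r.read_state()["position"])
a=capture("scene");b=capture("side");w=capture("wrist")
for n,c in(("wrist",w),("scene",a),("side",b)):
    hsv=cv2.cvtColor(c["image"],cv2.COLOR_RGB2HSV)
    for o in outline_of(n,"orange_tree")[:1]:
        m=o["pixels"]&(hsv[...,1]>110)&(hsv[...,0]<22); y,x=np.nonzero(m)
        if len(x)>20:
            p=((x.min()+x.max())/2,(y.min()+y.max())/2); print(n,round(o["conf"],2),x.min(),x.max(),y.min(),y.max(),ray(c,p,.06).round(3))
cv2.imwrite("pics/e.png",np.hstack([cv2.resize(i["image"][s][...,::-1],(266,207)) for i,s in((a,np.s_[140:280,50:230]),(b,np.s_[260:400,170:350]),(w,np.s_[:,:]))]))
E
```

```text
time_s: 7.65
position: [0.474, -0.306, 0.0391]
eef_rot: [0.707, 0.707, 0.0, -0.0]
wrist_force: [-0.2, -0.3, 0.6]
width: 0.0851
grip_force: 0.0
time_s: 8.15
position: [0.4736, -0.3057, 0.1752]
eef_rot: [0.707, 0.707, -0.0, -0.001]
wrist_force: [0.6, -0.3, -0.6]
width: 0.0851
grip_force: 0.0
time_s: 8.65
position: [0.5545, -0.1447, 0.1994]
eef_rot: [0.707, 0.707, 0.0, 0.0]
wrist_force: [0.9, 0.6, -0.2]
width: 0.0852
grip_force: 0.0
time_s: 9.15
position: [0.6363, 0.0195, 0.1988]
eef_rot: [0.705, 0.709, 0.002, -0.0]
wrist_force: [-0.5, -0.8, -0.0]
width: 0.0854
grip_force: 0.0
[0.63629127 0.01948003 0.19884763]
wrist 0.85 278 318 109 153 [0.645 0.064 0.06 ]
scene 0.56 301 319 222 262 [0.659 0.065 0.06 ]
side 0.98 314 326 176 203 [0.643 0.056 0.06 ]
```

View pics/e.png

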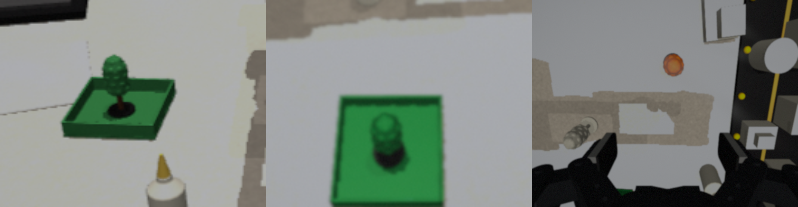

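The green tree stands upright in its tray. The orange tree measures (0.644, 0.063), and the nearest building is beyond finger reach, so I'll move over the tree and settle.

```bash
python3 -m handwheel '[{"gripper":85,"offset":[25,5,0],"spin":0},{"gripper":85,"offset":[24,5,0],"spin":0},{"gripper":85,"offset":[0,0,0],"spin":0},{"gripper":85,"offset":[0,0,0],"spin":0}]'
python3 - <<'E'
from h import *
w=capture("wrist"); hsv=cv2.cvtColor(w["image"],cv2.COLOR_RGB2HSV)
for o in outline_of("wrist","orange_tree")[:1]:
    m=o["pixels"]&(hsv[...,1]>110)&(hsv[...,0]<22); y,x=np.nonzero(m); print(ray(w,((x.min()+x.max())/2,(y.min()+y.max())/2),.062))
E
```

```text
time_s: 9.85
position: [0.6436, 0.0619, 0.1993]
eef_rot: [0.707, 0.707, -0.0, 0.0]
wrist_force: [-0.4, 0.1, -0.1]
width: 0.0851
grip_force: 0.0
[0.64423849 0.06401722 0.062     ]
```

```bash
python3 -m handwheel '[{"gripper":85,"offset":[1,0,33],"spin":0},{"gripper":85,"offset":[0,0,33],"spin":0},{"gripper":85,"offset":[0,0,33],"spin":0},{"gripper":85,"offset":[0,0,33],"spin":0},{"gripper":85,"offset":[0,0,31],"spin":0}]'
python3 -m handwheel '[{"gripper":85,"offset":[0,0,0],"spin":0},{"gripper":85,"offset":[0,0,0],"spin":0},{"gripper":20,"offset":[0,0,0],"spin":0},{"gripper":20,"offset":[0,0,0],"spin":0},{"gripper":20,"offset":[0,0,0],"spin":0}]'
python3 -m handwheel '[{"gripper":20,"offset":[0,0,0],"spin":0},{"gripper":20,"offset":[0,0,0],"spin":0},{"gripper":20,"offset":[0,0,0],"spin":0},{"gripper":20,"offset":[0,0,0],"spin":0}]'
```

```text
time_s: 10.45
position: [0.6436, 0.0625, 0.0351]
eef_rot: [0.708, 0.707, -0.0, 0.0]
wrist_force: [-1.0, 0.6, -0.4]
width: 0.0851
grip_force: 0.0
time_s: 10.95
position: [0.6453, 0.064, 0.038]
eef_rot: [0.707, 0.707, 0.001, 0.001]
wrist_force: [-0.4, 0.1, -0.5]
width: 0.0432
grip_force: 0.0
time_s: 11.35
position: [0.6448, 0.0641, 0.038]
eef_rot: [0.707, 0.707, 0.001, 0.001]
wrist_force: [-1.1, 0.5, 5.6]
width: 0.0299
grip_force: 58.8
```

Gripped. I'll lift 150 mm and carry it to the orange tray (tx +238, ty -111).

```bash
python3 -m handwheel '[{"gripper":20,"offset":[0,0,-15],"spin":0},{"gripper":20,"offset":[0,0,-33],"spin":0},{"gripper":20,"offset":[0,0,-34],"spin":0},{"gripper":20,"offset":[0,0,-34],"spin":0},{"gripper":20,"offset":[0,0,-34],"spin":0}]'
python3 -m handwheel '[{"gripper":20,"offset":[34,-16,0],"spin":0},{"gripper":20,"offset":[34,-16,0],"spin":0},{"gripper":20,"offset":[34,-16,0],"spin":0},{"gripper":20,"offset":[34,-16,0],"spin":0},{"gripper":20,"offset":[34,-16,0],"spin":0}]'
python3 -m handwheel '[{"gripper":20,"offset":[34,-16,0],"spin":0},{"gripper":20,"offset":[34,-15,0],"spin":0},{"gripper":20,"offset":[0,0,0],"spin":0},{"gripper":20,"offset":[0,0,0],"spin":0}]'
python3 - <<'E'
from h import *
ims=[]
for n in("scene","side"):
    c=capture(n);ims.append(c["image"][...,::-1])
    for o in outline_of(n,"orange_tray")[:1]:
        q=max(cv2.findContours(o["pixels"].astype(np.uint8),0,2)[0],key=cv2.contourArea)[:,0]
        print(n,o["conf"],cv2.minAreaRect(np.array([ray(c,a,.015)[:2] for a in q],np.float32)))
cv2.imwrite("pics/f.png",cv2.resize(np.hstack(ims),(800,300)))
E
```

```text
time_s: 11.85
position: [0.6437, 0.0641, 0.1879]
eef_rot: [0.707, 0.707, 0.0, 0.0]
wrist_force: [0.1, 0.5, -0.4]
width: 0.0302
grip_force: 59.5
time_s: 12.35
position: [0.5631, 0.2352, 0.1867]
eef_rot: [0.707, 0.707, 0.0, 0.0]
wrist_force: [1.3, 0.2, -0.4]
width: 0.0303
grip_force: 59.5
time_s: 12.75
position: [0.5325, 0.3027, 0.1865]
eef_rot: [0.706, 0.708, 0.0, 0.0]
wrist_force: [-0.7, 0.2, -0.3]
width: 0.0302
grip_force: 59.6
scene 0.76 ((0.5348383188247681, 0.3059862554073334), (0.13139599561691284, 0.1684064418077469), 70.68658447265625)
side 0.92 ((0.5331958532333374, 0.3029569685459137), (0.16182462871074677, 0.14035794138908386), 71.48755645751953)
```

View pics/f.png

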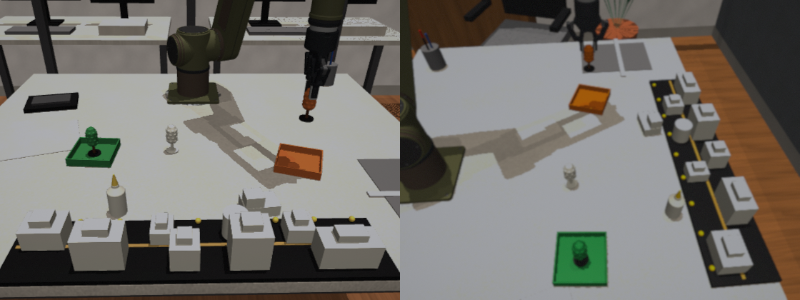

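The orange tree is held upright above its tray at (0.533, 0.303), and the green tree stands in its tray. Now I'll lower it.

```bash
python3 -m handwheel '[{"gripper":20,"offset":[0,0,33],"spin":0},{"gripper":20,"offset":[0,0,33],"spin":0},{"gripper":20,"offset":[0,0,33],"spin":0},{"gripper":20,"offset":[0,0,33],"spin":0},{"gripper":20,"offset":[0,0,0],"spin":0}]'
python3 -m handwheel '[{"gripper":20,"offset":[0,0,4],"spin":0},{"gripper":20,"offset":[0,0,3],"spin":0},{"gripper":20,"offset":[0,0,2],"spin":0},{"gripper":20,"offset":[0,0,0],"spin":0},{"gripper":20,"offset":[0,0,0],"spin":0}]'
python3 -m handwheel '[{"gripper":20,"offset":[0,0,1],"spin":0},{"gripper":20,"offset":[0,0,1],"spin":0},{"gripper":20,"offset":[0,0,1],"spin":0},{"gripper":20,"offset":[0,0,0],"spin":0},{"gripper":20,"offset":[0,0,0],"spin":0}]'
```

```text
time_s: 13.45
position: [0.5297, 0.2989, 0.0497]
eef_rot: [0.708, 0.706, -0.005, -0.002]
wrist_force: [-0.9, 0.2, -0.1]
width: 0.0305
grip_force: 59.6
time_s: 13.95
position: [0.5335, 0.3023, 0.0462]
eef_rot: [0.707, 0.707, 0.001, 0.0]
wrist_force: [0.0, -0.5, -0.4]
width: 0.0304
grip_force: 59.6
time_s: 14.45
position: [0.533, 0.302, 0.0421]
eef_rot: [0.707, 0.707, -0.0, -0.0]
wrist_force: [0.3, 0.2, -0.4]
width: 0.0301
grip_force: 59.6
```

```bash
python3 -m handwheel '[{"gripper":20,"offset":[0,0,1],"spin":0},{"gripper":20,"offset":[0,0,0],"spin":0},{"gripper":20,"offset":[0,0,0],"spin":0},{"gripper":20,"offset":[0,0,0],"spin":0}]'
```

```text
time_s: 14.85
position: [0.533, 0.3022, 0.042]
eef_rot: [0.707, 0.707, 0.0, -0.0]
wrist_force: [-1.1, -0.0, 5.3]
width: 0.0307
grip_force: 60.2
```

Contact; release and retreat.

```bash
python3 -m handwheel '[{"gripper":40,"offset":[0,0,0],"spin":0},{"gripper":60,"offset":[0,0,0],"spin":0},{"gripper":85,"offset":[0,0,0],"spin":0},{"gripper":85,"offset":[0,0,0],"spin":0},{"gripper":85,"offset":[0,0,0],"spin":0}]'
python3 -m handwheel '[{"gripper":85,"offset":[0,0,0],"spin":0},{"gripper":85,"offset":[0,0,-20],"spin":0},{"gripper":85,"offset":[0,0,-40],"spin":0},{"gripper":85,"offset":[0,0,-40],"spin":0},{"gripper":85,"offset":[0,0,-40],"spin":0}]'
python3 -m handwheel '[{"gripper":85,"offset":[0,0,-20],"spin":0},{"gripper":85,"offset":[-40,0,0],"spin":0},{"gripper":85,"offset":[-40,0,0],"spin":0},{"gripper":85,"offset":[0,0,0],"spin":0},{"gripper":85,"offset":[0,0,0],"spin":0}]'
python3 - <<'E'
from h import *
cv2.imwrite("pics/g.png",cv2.resize(np.hstack([capture(n)["image"][...,::-1] for n in("scene","side")]),(800,300)))
E
```

```text
time_s: 15.35
position: [0.533, 0.3019, 0.041]
eef_rot: [0.707, 0.707, -0.0, -0.0]
wrist_force: [-0.2, -0.7, -0.7]
width: 0.0848
grip_force: 0.0
time_s: 15.85
position: [0.5327, 0.3018, 0.1824]
eef_rot: [0.707, 0.707, -0.0, -0.0]
wrist_force: [0.5, -0.0, -0.9]
width: 0.0849
grip_force: 0.0
time_s: 16.35
position: [0.533, 0.2213, 0.2014]
eef_rot: [0.708, 0.706, 0.0, -0.0]
wrist_force: [-0.1, 0.9, 0.0]
width: 0.0849
grip_force: 0.0
```

View pics/g.png

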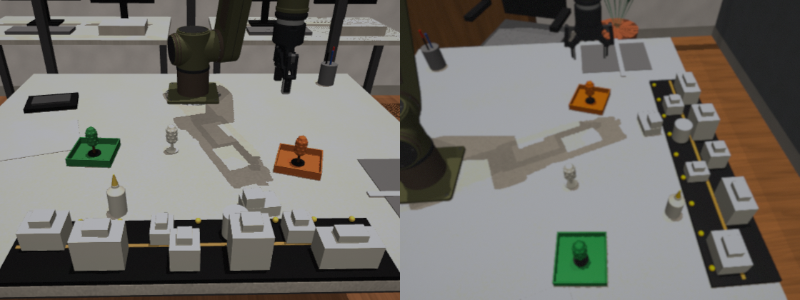

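Both trees stand upright near the centre of their trays: green at (92,142) and orange at (300,150) in the left half. The arm is clear, so I'm handing in.

```bash
python3 -c "from workcell import r; print(r.hand_in())"
```

```text
the job is handed in; nothing more can be done
None
```

The green tree is standing in the green tray and the orange tree in the orange tray, both upright and released with the arm clear, and the job was handed in at about 16.5 s; the hand-in gave no pass/fail result.

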